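# Square a box tube into the bench stop

### The job

Push the longer of the two steel box tubes along the bench into the corner of the bench stop, so that its long side lies flat against the long fence and its end butts against the short end stop, square and ready for marking out. Only push it with the fingers: do not grip it between them, lift it or tip it. Leave the short tube, the two tin cans and the pipe stub where they stand.

Things in the scene. Friction and masses are not known exactly. Their poses are not given: they have to be found in the camera images.
- long_tube: tube to push: loose bright-steel box section, black plug closing each end (flat, solid to push on), 50 wide (its x) x 160 long (its y) x 40 high mm, 0.35 to 0.6 kg. Origin: centre of its underside. Starts on the robot's side of the fence, short of the end stop, its y axis within 0.35 rad of the fence's direction, its centre 100 to 125 mm from the fence
- stop: fixed L of dark angle iron bolted to the bench, 30 mm high. Origin: inside corner, at bench height. Long fence: face at its x = 0, from the corner 360 mm along -y. End stop: face at its y = 0, 70 mm along -x. Seated tube: centre at x -25, y -80 mm. Irons 5 mm thick; feet (20 mm wide) and bolts on the sides away from the tube. Its x points away from the robot, yaw -0.08 to 0.3 rad
- short_tube: bystander: loose offcut of the same box tube, 50 (x) x 90 (y) x 40 (z) mm, origin at the centre of its underside; behind the long fence; leave it alone
- can_bare: bystander: open empty tin can, bare metal, 75 mm diameter, 108 mm high, origin at the centre of its underside; beyond the end stop; leave it alone
- can_black: bystander: open empty tin can, blackened, 75 mm diameter, 108 mm high, origin at the centre of its underside; beyond the end stop; leave it alone
- pipe_stub: bystander: upright stub of brown pipe, 60 mm diameter, 130 mm high, origin at the centre of its underside; beyond the end stop; leave it alone
Not all that is in view belongs to the job. Leave any blue, purple or yellow look-alike of the long_tube alone.

How it is judged:
At the end, for the whole second after the job is handed in: The long tube rests on the bench in the corner of the stop: its side within 4 mm of the fence, its end within 4 mm of the end stop, parallel to the fence within 0.025 rad (1.4 degrees), flat and at rest; the four bystanders are within 20 mm of where they stood (x of long_tube in the frame of stop between -0.029 and -0.021 m and y of long_tube in the frame of stop between -0.084 and -0.076 m and angle between the y axis of long_tube and the y axis of stop, either way round below 0.025 rad and height (world z) of long_tube below 0.004 m and angle between long_tube's own z axis and vertical below 0.05 rad and linear speed of long_tube below 0.01 m/s and angular speed of long_tube below 0.05 rad/s and distance of each of short_tube, can_bare, can_black, pipe_stub from where it was at the start of the episode below 0.02 m); the robot touches nothing.
It fails at once if the long tube is lifted off the bench (its underside's centre 8 mm up) or tipped (0.2 rad) (height (world z) of long_tube above 0.008 m or angle between long_tube's own z axis and vertical above 0.2 rad).
It fails at once if the long tube is taken between the fingers (the grasp point between the finger pads comes inside the tube's outline, low enough to grip it) (x of the grasp point in the frame of long_tube between -0.02 and 0.02 m and y of the grasp point in the frame of long_tube between -0.07 and 0.07 m and z of the grasp point in the frame of long_tube below 0.052 m).
It fails at once if a bystander is moved by more than 20 mm or tipped over (distance of any of short_tube, can_bare, can_black, pipe_stub from where it was at the start of the episode above 0.02 m or angle between any of short_tube, can_bare, can_black, pipe_stub's own z axis and vertical above 0.3 rad).
It also fails if it takes over 64 s, if anything falls off the work surface, if the arm or the gripper's body presses on something with over 40 N, if the wrist force passes 120 N, or if a joint passes its speed limit or range.

### The arm

A 7-joint arm with a two-finger parallel gripper is mounted at the origin on the work surface. World frame = base frame: x ahead of the robot, y to its left, z up, the work surface at z = 0. Lengths are in m, angles in rad, forces in N, time in s.
With the tool pointing down it reaches from about 0.425 to 0.875 m from the base axis. Payload 4.7 kg.
Tool frame: the origin (TCP) lies on the centre line of the jaws, within the pads' length; the fingertips stand 11 mm ahead of it and the grasp point (between the pads) lies 8 mm behind it; z points along the fingers, y is the direction in which the jaws open and shut (so a half turn about z gives the same grasp; the last joint's range is limited). The gripper opens to 85 mm and grips with 20 to 120 N. Pads are 22 mm wide; open, the fingers measure 114 mm over their backs; the gripper's body (76 mm by 85 mm) begins 54 mm behind the grasp point. The pads swing forward as they close: fully open they stand 13 mm farther back than shut.
Start: joints at [-1.118, 0.321, -0.07, 1.45, 0.023, 1.371, -0.057], TCP at [0.276, 0.588, 0.242] pointing down, gripper open.
Joint ranges: [-2.86, 2.86], [-0.3, 2.09], [-1.38, 1.24], [0.06, 2.45], [-1.56, 4.7], [0.09, 2.05], [-2.69, 2.69]. Speed limits (rad/s): [2.57, 2.57, 3.14, 3.14, 3.14, 3.14, 3.14].

### API

Orientations are given as a 3x3 rotation matrix whose columns are the frame's x, y, z axes.
In Python, from workcell import * gives the robot as it stands.
- The arm moves only by the tool arm_command, never from a script. Its argument "plan" is one flat list of numbers, 7 for each row, row after row: the shift along the world's x, y, z in cm, then the turn, a rotation vector about the world's x, y, z in rad, then the opening, from 0 (shut) to 1 (fully open). In form: [tx, ty, tz, ax, ay, az, grip, tx, ty, tz, ax, ay, az, grip, ...]. A call has 1 to 8 rows; each row is the pose to reach, as a shift and turn from the pose commanded when the call began; what a row does not reach only later rows make up. A row lasts 1/12 s, in which the tool goes at most 41.7 mm and 7.16 degrees, less where a joint would pass 70% of its speed; a pose out of reach is approached as far as the arm can. A call with a gripper value outside its range is refused whole. The fingers move at their own pace and stop on an object; the grip force is fixed at half the most. Time passes only in rows, so rows that repeat a pose let the fingers close. It gives the time, the measured TCP pose, the force and the opening at its end, in the units of the state.
- state(): the state, without advancing time (a new reading comes with each control period).
- read_camera(name): name is "scene" or "top"; returns (picture, depth): 400x640x3 uint8, red, green, blue; 400x640 float32, m along the optical axis (not along the pixel's ray), 0 where there is no reading.
- camera_model(name): a dict with "K" (3x3 intrinsics, pixels), "xyz" and "attitude" of the camera in the world. Camera axes: x right, y up, looking along -z (the intrinsics and any distortion apply to the point x, -y, -z); pixel columns grow to the right and rows downward; lengths in m; the calibration is good to about 2 mm. A picture is of the moment at which its call begins. camera_model takes no time and is no camera call.
- hand_in(): hands the job in, once; it reports no verdict.
The state is a dict: "time_s": time; "qpos": joint angles; "qvel": joint speeds; "joint_efforts": joint torques, N m; "tcp_pos": TCP position; "eef_rot": TCP orientation; "ft_force": force on the tool from outside, world axes, zero at the start; "torque": the same for the moment, N m; "opening": finger opening in m.
Only numpy, scipy, OpenCV 4.12 (cv2) and the standard library are available. Lean on these libraries where they do the work, as an engineer would, in place of code of your own. Each camera call takes 0.05 s, during which the arm holds its last target. There are 200 camera calls.

## Working session

There is one attempt and no reset: what is moved stays moved. The work goes in short steps, Python scripts to look and compute and a tool call to move; the robot and the scene stay as the last step left them, time stands still between calls to the robot, and variables do not carry over. Pictures are saved under pics/ and viewed, about 8 in all and at most 12, crops included, and the job is handed in when it is done.

Besides the shell and the picture viewer there is one more tool, called after "Emit:" as a command line: name --argument value ..., lists and objects as JSON in quotes. arm_command: Moves the arm, as the interface text tells. Its arguments: {"type":"object","properties":{"plan":{"type":"array"}},"required":["plan"]}

```bash
mkdir -p pics; ls
python3 - <<'E'
from workcell import *
import cv2,numpy as np
s=state();print(s['time_s'],s['tcp_pos'],s['eef_rot'],s['opening'])
for n in("top","scene"):
    im,d=read_camera(n);cv2.imwrite(f'pics/{n}0.png',im[:,:,::-1]);np.savez(f'{n}0.npz',im=im,d=d)
    print(n,camera_model(n))
E
```

```text
pics
0.0 [0.27596992 0.58795881 0.24123203] [[-9.05281069e-01  4.24812493e-01 -7.29065042e-04]
 [ 4.24813113e-01  9.05279434e-01 -1.72205597e-03]
 [-7.15433017e-05 -1.86866106e-03 -9.99998251e-01]] 0.08557344928919482
top {'K': array([[462.77545652,   0.        , 316.28493071],
       [  0.        , 462.77545652, 196.68574431],
       [  0.        ,   0.        ,   1.        ]]), 'xyz': array([ 0.40680661, -0.00254806,  1.41746592]), 'attitude': array([[ 0.00819337,  0.9921864 , -0.12449508],
       [-0.99996332,  0.00844007,  0.00145423],
       [ 0.00249362,  0.1244786 ,  0.99221916]])}
scene {'K': array([[514.26325378,   0.        , 317.74084172],
       [  0.        , 514.26325378, 206.51564357],
       [  0.        ,   0.        ,   1.        ]]), 'xyz': array([ 1.29863982, -0.54206136,  1.11375885]), 'attitude': array([[ 0.60448891, -0.59855493,  0.52566639],
       [ 0.79656639,  0.46135101, -0.39068814],
       [-0.00866841,  0.65489483,  0.75567031]])}
```

View pics/top0.png

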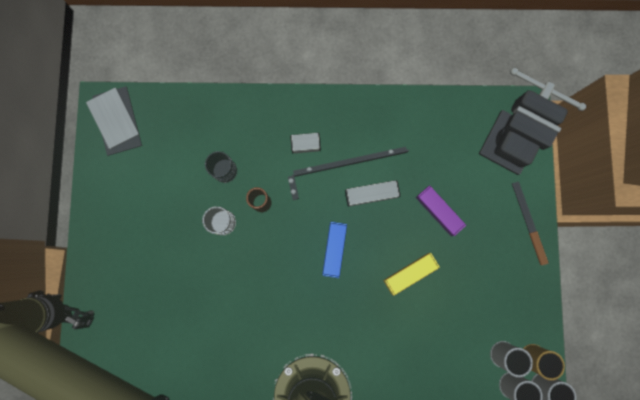

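View pics/scene0.png

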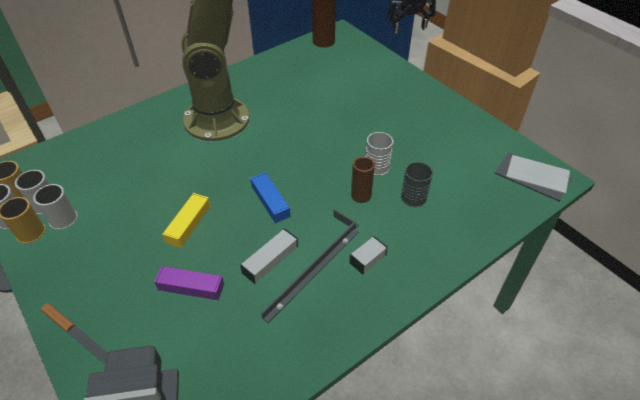

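Top view candidates: grey tube (373,193); short grey offcut behind the fence (305,142); blue (335,250), purple (441,211) and yellow (412,274) look-alikes; grey sheet (113,119). The target is the bright steel one at (373,193), on the robot's side of the fence and the longer of the two. The fence runs from (295,174) to (407,151), and the end stop is at (293,186). I'll check with a close crop and measure.

```bash
cat > h.py <<'E'
import numpy as np,cv2
from workcell import *
def ray(n,uv,z):
    m=camera_model(n);K=m['K'];uv=np.atleast_2d(uv).astype(float)
    d=np.c_[(uv[:,0]-K[0,2])/K[0,0],-(uv[:,1]-K[1,2])/K[1,1],-np.ones(len(uv))]@m['attitude'].T
    return (m['xyz']+d*((z-m['xyz'][2])/d[:,2])[:,None])[:,:2]
def proj(n,P):
    m=camera_model(n);c=(np.atleast_2d(P)-m['xyz'])@m['attitude'];K=m['K']
    return np.c_[K[0,0]*c[:,0]/-c[:,2]+K[0,2],K[1,1]*-c[:,1]/-c[:,2]+K[1,2]]
def tube(im,box,n='top',thr=105):
    x0,y0,x1,y1=box
    g=im[y0:y1,x0:x1].astype(int);mk=((g.min(2)>thr)&(g.max(2)-g.min(2)<45)).astype(np.uint8)
    cs,_=cv2.findContours(mk,cv2.RETR_EXTERNAL,cv2.CHAIN_APPROX_NONE)
    c=max(cs,key=cv2.contourArea)
    b=np.zeros_like(mk);cv2.drawContours(b,[c],-1,1,-1)
    p=np.argwhere(b)[:,::-1]+[x0,y0]
    w=ray(n,p,.04);ctr=w.mean(0);U,S,V=np.linalg.svd(w-ctr,full_matrices=False)
    a=V[0]*np.sign(V[0][1]);l=S*np.sqrt(12/len(w))
    r=cv2.minAreaRect((w*1000).astype(np.float32))
    return ctr,np.arctan2(-a[0],a[1]),l,r
E
python3 - <<'E'
from h import *
im=np.load('top0.npz')['im']
print(tube(im,(335,170,410,215)))
c=im[130:215,280:420,::-1];c=cv2.convertScaleAbs(c,alpha=1.6)
cv2.imwrite('pics/c0.png',cv2.resize(c,None,fx=5.6,fy=5.6,interpolation=cv2.INTER_NEAREST))
E
```

```text
(array([ 0.59421881, -0.17334397]), np.float64(0.18558771906309654), array([0.15092404, 0.04972862]), ((594.1341552734375, -173.72911071777344), (51.04509735107422, 150.87977600097656), 10.826284408569336))
```

View pics/c0.png

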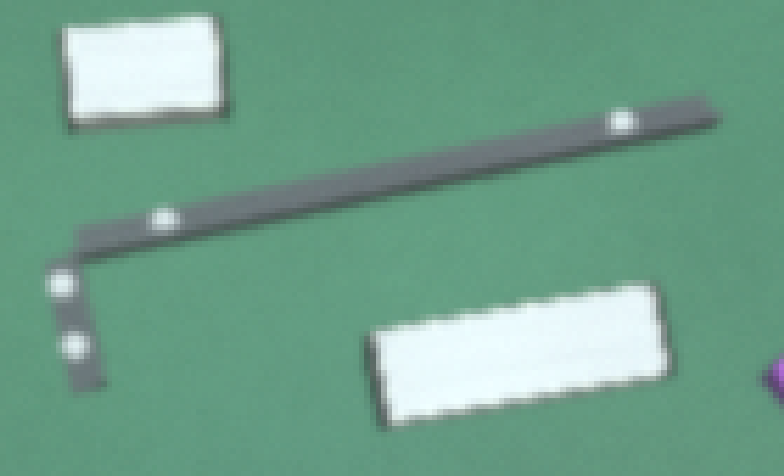

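The crop confirms a bright steel tube with black plugs lying clear of the L. The fence's foot line runs from about crop (80,258) to (718,120), and the end stop's face is the right edge (78,262) to (105,385). Next I'll fit both faces.

```bash
cat >> h.py <<'E'
def stopfit(im):
    f=im.astype(float);f=f[:,:,1]-f[:,:,0]; # green-red: high on cloth
    bg=np.median(f[155:210,300:340]);t=bg/2
    def cross(v,i,st):   # last subpixel place where iron->cloth
        return i+st*(v[i]-t)/(v[i]-v[i+st]) if v[i]!=v[i+st] else i
    P=[]
    for u in range(304,400):
        y=175-(u-295)*.21;r=[k for k in range(int(y-7),int(y+6)) if f[k,u]<t]
        if r:P.append((u,cross(f[:,u],max(r),1)))
    Q=[]
    for v in range(181,195):
        r=[k for k in range(286,302) if f[v,k]<t]
        if r:Q.append((cross(f[v],max(r),1),v))
    return np.array(P),np.array(Q)
E
python3 - <<'E'
from h import *
im=np.load('top0.npz')['im']
P,Q=stopfit(im)
def fit(w):
    vx,vy,x,y=cv2.fitLine(w.astype(np.float32),cv2.DIST_HUBER,0,1e-4,1e-5).ravel();return np.array([x,y]),np.array([vx,vy])
for z in (0,.03):
    p,d=fit(ray('top',P,0));q,e=fit(ray('top',Q,z))
    d*=np.sign(d[1]); yaw=np.arctan2(-d[0],d[1]);e*=np.sign(e[0])
    st=np.linalg.solve(np.c_[d,-e],q-p);C=p+d*st[0]
    print(z,'yaw',yaw,'endyaw',np.arctan2(e[1],e[0]),'corner',C, 'resid',np.std((ray('top',P,0)-p)@[d[1],-d[0]]))
    for nm,b in(('t',(335,170,410,215)),):
        c=tube(im,b)[0];R=np.array([[np.cos(yaw),-np.sin(yaw)],[np.sin(yaw),np.cos(yaw)]]);print((c-C)@R)
print('short',tube(im,(285,125,325,157))[:3])
# overlay check of stop in scene
R3=R
L=[(0,-.36),(0,0),(-.07,0)]
im2=np.load('scene0.npz')['im'][:,:,::-1].copy()
for z in(0,.03):
    w=[np.r_[C+R@np.array(l),z] for l in L];cv2.polylines(im2,[np.round(proj('scene',w)*16).astype(np.int32)],False,(0,0,255) if z else (255,255,0),1,cv2.LINE_AA,4)
cv2.imwrite('pics/ov.png',cv2.resize(im2[180:330,230:400],None,fx=4,fy=4))
E
```

```text
0 yaw 0.22158703 endyaw 0.23993604 corner [0.6477226  0.06729521] resid 0.00015946671005914465
[-0.10508285 -0.22299656]
0.03 yaw 0.22158703 endyaw 0.23992984 corner [0.64777195 0.06707624] resid 0.00015946671005914465
[-0.10508287 -0.22277209]
short (array([0.7488263 , 0.03042505]), np.float64(0.09538423489346426), array([0.0805235 , 0.04967367]))
```

View pics/ov.png

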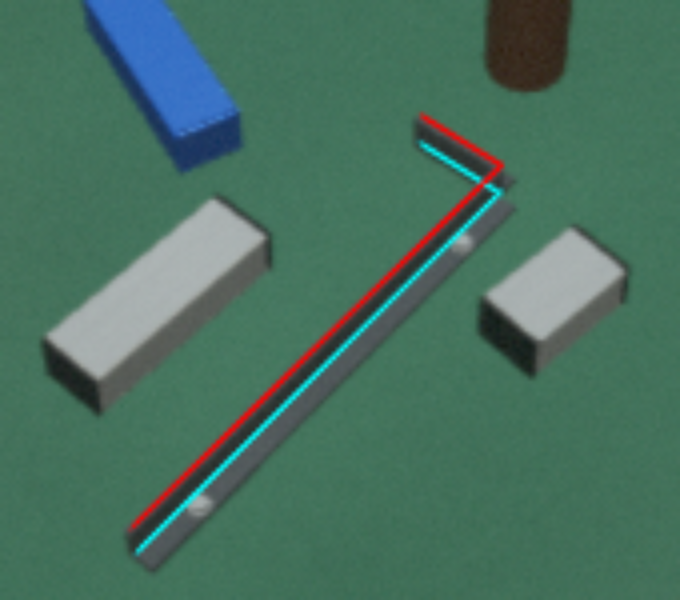

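The overlay agrees in both views: cyan follows the fence foot, red the top. The stop corner is at (0.648, 0.067), yaw 0.222. In the stop frame the tube sits at (-105, -223) mm, turned -0.036 relative to the fence.

Plan: with the jaws open and their axis parallel to the fence, push the long side with both fingertips. Then push the tail with the fingers shut, and re-seat both sides. First, travel to the start.

Emit:
arm_command --plan '[22.4, -33, 0, 0, 0, 0.66, 1, 22.4, -33, 0, 0, 0, 0.66, 1, 22.4, -33, 0, 0, 0, 0.66, 1, 22.4, -33, 0, 0, 0, 0.66, 1, 22.4, -33, 0, 0, 0, 0.66, 1, 22.4, -33, 0, 0, 0, 0.66, 1, 22.4, -33, 0, 0, 0, 0.66, 1, 22.4, -33, 0, 0, 0, 0.66, 1]'

```text
time_s: 0.77
tcp_pos: [0.4599, 0.3168, 0.2421]
eef_rot: [[-0.976, -0.22, -0.0], [-0.22, 0.976, -0.0], [0.0, -0.0, -1.0]]
ft_force: [1.8, -0.2, -0.3]
opening: 0.0853
```

Emit:
arm_command --plan '[6.7, -50, -4, 0, 0, 0, 1, 6.7, -50, -4, 0, 0, 0, 1, 6.7, -50, -4, 0, 0, 0, 1, 6.7, -50, -4, 0, 0, 0, 1, 6.7, -50, -4, 0, 0, 0, 1, 6.7, -50, -4, 0, 0, 0, 1, 6.7, -50, -4, 0, 0, 0, 1, 6.7, -50, -4, 0, 0, 0, 1]'

```text
time_s: 1.43
tcp_pos: [0.503, -0.0126, 0.2157]
eef_rot: [[-0.976, -0.22, -0.0], [-0.22, 0.976, 0.0], [0.0, 0.0, -1.0]]
ft_force: [1.4, 0.7, 0.0]
opening: 0.0855
```

Emit:
arm_command --plan '[2.2, -16.5, -1.5, 0, 0, 0, 1, 2.2, -16.5, -1.5, 0, 0, 0, 1, 2.2, -16.5, -1.5, 0, 0, 0, 1, 2.2, -16.5, -1.5, 0, 0, 0, 1, 2.2, -16.5, -1.5, 0, 0, 0, 1, 2.2, -16.5, -1.5, 0, 0, 0, 1, 2.2, -16.5, -1.5, 0, 0, 0, 1]'

```text
time_s: 2.02
tcp_pos: [0.5252, -0.175, 0.2005]
eef_rot: [[-0.976, -0.219, -0.001], [-0.219, 0.976, 0.001], [0.001, 0.001, -1.0]]
ft_force: [0.8, 0.1, -0.1]
opening: 0.0851
```

Emit:
arm_command --plan '[0.3, -1.3, -4, 0, 0, 0, 1, 0.3, -1.3, -8, 0, 0, 0, 1, 0.3, -1.3, -12, 0, 0, 0, 1, 0.3, -1.3, -15, 0, 0, 0, 1, 0.3, -1.3, -17, 0, 0, 0, 1, 0.3, -1.3, -17.7, 0, 0, 0, 1, 0.3, -1.3, -17.7, 0, 0, 0, 1]'

```text
time_s: 2.6
tcp_pos: [0.5274, -0.1861, 0.0222]
eef_rot: [[-0.975, -0.222, -0.004], [-0.222, 0.975, 0.002], [0.003, 0.002, -1.0]]
ft_force: [-0.5, 0.2, 0.5]
opening: 0.0857
```

Run:
```python
from h import *
s=state();print(s['time_s'],s['tcp_pos'],s['ft_force'])
im,d=read_camera('scene');cv2.imwrite('pics/s1.png',cv2.resize(im[120:340,130:420,::-1],None,fx=2.7,fy=2.7))
```

```text
2.6 [ 0.52736363 -0.18609176  0.02222091] [-0.46331172  0.17417483  0.48280018]
```

View pics/s1.png

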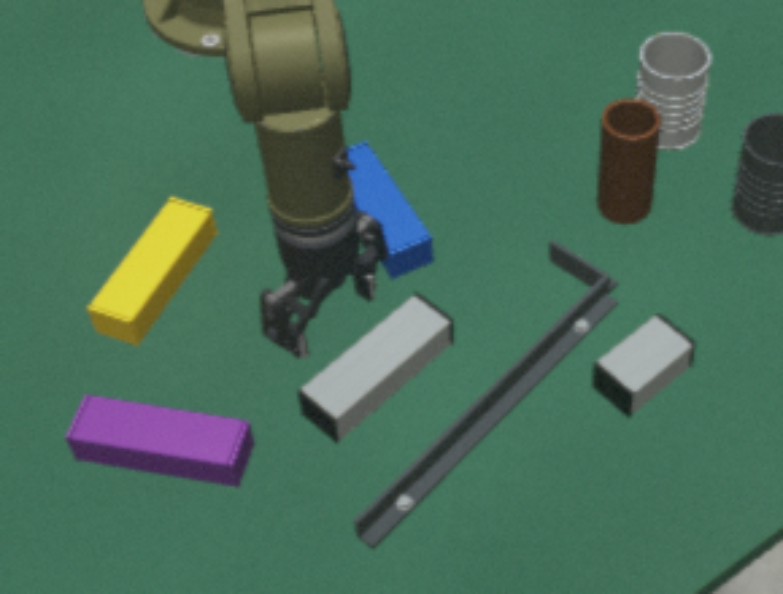

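The picture shows both fingertips at about (290,345) and (370,290), facing the tube's near side with the tube centred between them and everything clear. I'll lower slightly and push along the stop's x direction (0.9755, 0.2198).

Emit:
arm_command --plan '[0, 0, -0.6, 0, 0, 0, 1, 1.5, 0.33, -0.6, 0, 0, 0, 1, 2.5, 0.56, -0.6, 0, 0, 0, 1, 3.5, 0.79, -0.6, 0, 0, 0, 1, 4.5, 1.01, -0.6, 0, 0, 0, 1, 5.5, 1.24, -0.6, 0, 0, 0, 1, 6.5, 1.46, -0.6, 0, 0, 0, 1, 7.3, 1.64, -0.6, 0, 0, 0, 1]'

```text
time_s: 3.32
tcp_pos: [0.6015, -0.1729, 0.0189]
eef_rot: [[-0.976, -0.219, -0.001], [-0.219, 0.976, -0.0], [0.002, -0.0, -1.0]]
ft_force: [-5.4, -1.9, 6.4]
opening: 0.0852
```

Emit:
arm_command --plan '[0.6, 0.13, 0, 0, 0, 0, 1, 1.2, 0.27, 0, 0, 0, 0, 1, 1.7, 0.38, 0, 0, 0, 0, 1, 2.0, 0.45, 0, 0, 0, 0, 1, 2.0, 0.45, 0, 0, 0, 0, 1]'

```text
time_s: 3.73
tcp_pos: [0.622, -0.1682, 0.0187]
eef_rot: [[-0.976, -0.219, 0.0], [-0.219, 0.976, -0.001], [-0.0, -0.001, -1.0]]
ft_force: [-1.6, -1.0, 2.2]
opening: 0.0854
```

```bash
cat >> h.py <<'E'
C=np.array([.6477,.0672]);Y=.2216
R=np.array([[np.cos(Y),-np.sin(Y)],[np.sin(Y),np.cos(Y)]])
def rep(box,tag):
    s=state();im,d=read_camera('top')
    c,y,l,r=tube(im,box);print('t',s['time_s'],'tcp stop',(s['tcp_pos'][:2]-C)@R*1000,s['tcp_pos'][2],'tube mm',(c-C)@R*1000,'dyaw',y-Y,'size',l*1000,'F',(s['ft_force'][:2])@R,s['ft_force'][2])
    x0,y0,x1,y1=290,125,410,215
    cv2.imwrite(f'pics/{tag}.png',cv2.resize(cv2.convertScaleAbs(im[y0:y1,x0:x1,::-1],alpha=1.6),None,fx=6,fy=6))
E
python3 - <<'E'
from h import *
rep((300,140,410,215),'t2')
E
```

```text
t 3.7333 tcp stop [ -76.82900149 -223.94999107] 0.01872386489306604 tube mm [ -34.32798074 -176.04707927] dyaw 0.25521485434975266 size [60.30496317 40.73363647] F [-1.76899368 -0.64508896] 2.245796768074337
```

View pics/t2.png

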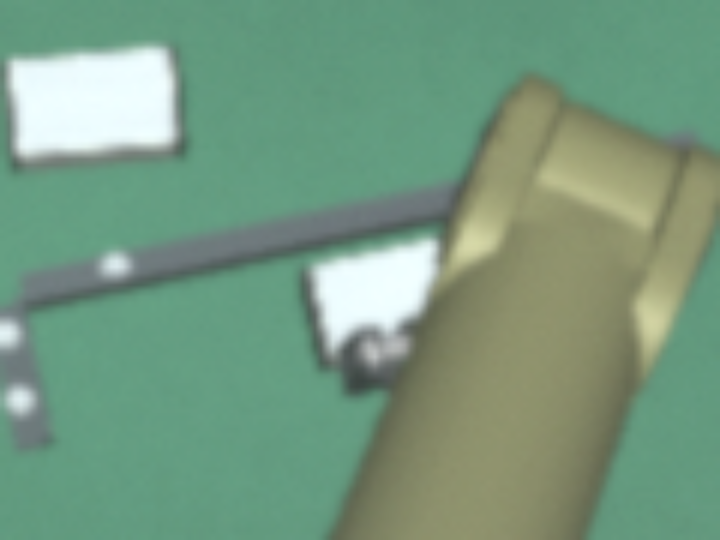

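The wrist hides part of the tube, but it is pushed parallel and about 14 mm from the fence. The 2–6 N vertical force suggests the tips brush the bench, so I'll raise 4 mm and continue to gentle contact.

Emit:
arm_command --plan '[0, 0, 0.4, 0, 0, 0, 1, 0.4, 0.09, 0.4, 0, 0, 0, 1, 0.8, 0.18, 0.4, 0, 0, 0, 1, 1.1, 0.25, 0.4, 0, 0, 0, 1, 1.2, 0.27, 0.4, 0, 0, 0, 1, 1.2, 0.27, 0.4, 0, 0, 0, 1]'

```text
time_s: 4.28
tcp_pos: [0.6335, -0.1649, 0.0222]
eef_rot: [[-0.976, -0.22, -0.001], [-0.22, 0.976, 0.0], [0.001, 0.0, -1.0]]
ft_force: [-5.1, -0.4, 4.2]
opening: 0.0854
```

Emit:
arm_command --plan '[0.1, 0.02, 0, 0, 0, 0, 1, 0.2, 0.04, 0, 0, 0, 0, 1, 0.3, 0.07, 0, 0, 0, 0, 1, 0.3, 0.07, 0, 0, 0, 0, 1]'

```text
time_s: 4.62
tcp_pos: [0.635, -0.1648, 0.0221]
eef_rot: [[-0.976, -0.219, -0.003], [-0.219, 0.976, 0.0], [0.003, 0.001, -1.0]]
ft_force: [-7.4, 0.2, 6.0]
opening: 0.0851
```

Emit:
arm_command --plan '[0.1, 0.02, 0, 0, 0, 0, 1, 0.2, 0.04, 0, 0, 0, 0, 1, 0.2, 0.04, 0, 0, 0, 0, 1]'

```text
time_s: 4.87
tcp_pos: [0.635, -0.1648, 0.022]
eef_rot: [[-0.976, -0.219, -0.007], [-0.219, 0.976, 0.001], [0.007, 0.002, -1.0]]
ft_force: [-12.9, -1.6, 10.1]
opening: 0.0855
```

Contact with the fence: the TCP stalled at stop x = -63 mm with the force rising to 13 N. I'll back off, lift, shut the fingers and go above the tail.

Emit:
arm_command --plan '[-2, -0.45, 0, 0, 0, 0, 1, -4, -0.9, 0, 0, 0, 0, 1, -4, -0.9, 4, 0, 0, 0, 0.5, -4, -0.9, 8, 0, 0, 0, 0, -4, -0.9, 11, 0, 0, 0, 0, -1, -5, 11, 0, 0, 0, 0, 3, -9, 11, 0, 0, 0, 0, 6.3, -11, 11, 0, 0, 0, 0]'

```text
time_s: 5.53
tcp_pos: [0.6874, -0.2631, 0.1343]
eef_rot: [[-0.976, -0.22, 0.005], [-0.22, 0.976, -0.001], [-0.005, -0.002, -1.0]]
ft_force: [1.0, -0.9, 0.2]
opening: 0.0119
```

Run:
```python
from h import *
rep((310,140,420,215),'t3')
```

```text
t 5.5333 tcp stop [ -33.87181759 -330.95570925] 0.13434935814470125 tube mm [ -26.72622094 -222.82390143] dyaw 0.009620360435037695 size [150.21041671  50.44689711] F [ 0.75212896 -1.09097669] 0.16019166496863446
```

View pics/t3.png

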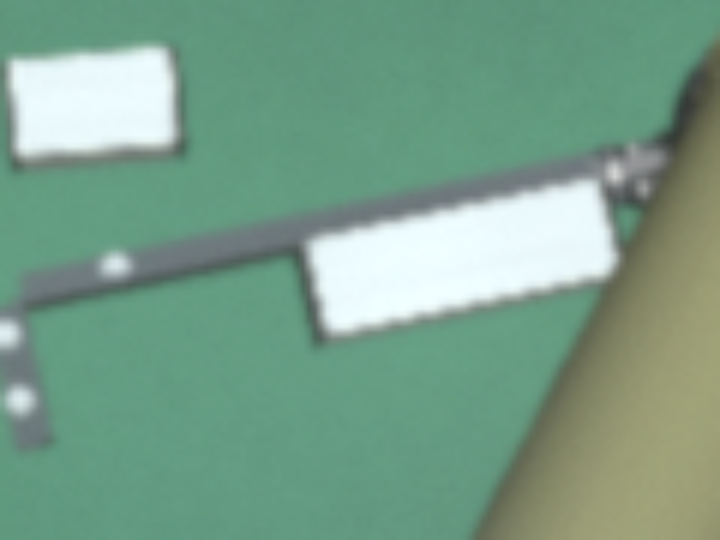

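The tube lies along the fence at x = -26.7 mm, relative yaw 0.01, with 63 mm still to go to the end stop. The shut fingers are over the tail side. I'll settle, then descend behind the tail.

Emit:
arm_command --plan '[0, -1, 0, 0, 0, 0, 0, 0, -1, 0, 0, 0, 0, 0, 0, -1, 0, 0, 0, 0, 0]'

```text
time_s: 5.83
tcp_pos: [0.6846, -0.2717, 0.1321]
eef_rot: [[-0.976, -0.219, 0.0], [-0.219, 0.976, 0.0], [-0.0, 0.0, -1.0]]
ft_force: [-0.3, 0.7, 0.2]
opening: 0.0001
```

Emit:
arm_command --plan '[1.3, -0.4, 0, 0, 0, 0, 0, 1.3, -0.4, -4, 0, 0, 0, 0, 1.3, -0.4, -8, 0, 0, 0, 0, 1.3, -0.4, -10.2, 0, 0, 0, 0, 1.3, -0.4, -10.6, 0, 0, 0, 0, 1.3, -0.4, -10.6, 0, 0, 0, 0]'

```text
time_s: 6.33
tcp_pos: [0.6971, -0.2735, 0.0253]
eef_rot: [[-0.975, -0.22, -0.002], [-0.22, 0.975, 0.002], [0.001, 0.003, -1.0]]
ft_force: [-0.3, -0.2, 1.6]
opening: 0.0002
```

Emit:
arm_command --plan '[-0.33, 1.46, 0, 0, 0, 0, 0, -0.55, 2.44, 0, 0, 0, 0, 0, -0.77, 3.41, 0, 0, 0, 0, 0, -0.99, 4.39, 0, 0, 0, 0, 0, -1.21, 5.37, 0, 0, 0, 0, 0, -1.43, 6.34, 0, 0, 0, 0, 0, -1.6, 7.12, 0, 0, 0, 0, 0, -1.6, 7.12, 0, 0, 0, 0, 0]'

```text
time_s: 7.0
tcp_pos: [0.6839, -0.2042, 0.0291]
eef_rot: [[-0.975, -0.221, 0.005], [-0.221, 0.975, -0.002], [-0.004, -0.003, -1.0]]
ft_force: [2.0, -2.4, 1.3]
opening: 0.0002
```

Run:
```python
from h import *
rep((293,140,420,215),'t4')
```

```text
t 7.0 tcp stop [ -24.36128028 -272.70745659] 0.029071543986286624 tube mm [ -27.06218838 -157.84872164] dyaw 0.04177947139562235 size [116.64856251  50.18574257] F [ 1.37817344 -2.76572891] 1.3085309154704055
```

View pics/t4.png

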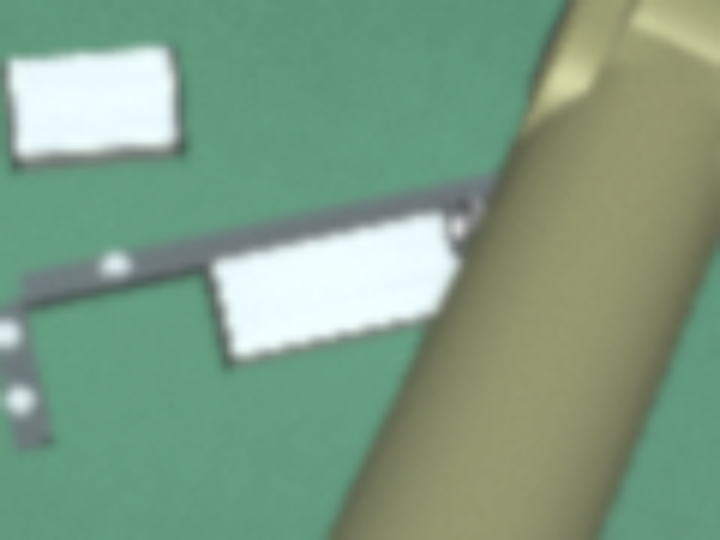

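The front has reached about 95 mm short of the end stop: the tail started at -303 and the seated tail is at -160. The tube is staying along the fence. I'll continue the push.

Emit:
arm_command --plan '[-0.25, 0.9, 0, 0, 0, 0, 0, -0.5, 1.9, 0, 0, 0, 0, 0, -0.75, 2.9, 0, 0, 0, 0, 0, -0.97, 3.9, 0, 0, 0, 0, 0, -1.2, 4.9, 0, 0, 0, 0, 0, -1.42, 5.9, 0, 0, 0, 0, 0, -1.65, 6.9, 0, 0, 0, 0, 0, -1.8, 7.6, 0, 0, 0, 0, 0]'

```text
time_s: 7.72
tcp_pos: [0.6655, -0.1305, 0.0281]
eef_rot: [[-0.976, -0.218, 0.004], [-0.218, 0.976, -0.003], [-0.003, -0.004, -1.0]]
ft_force: [1.9, -6.1, 5.3]
opening: -0.0003
```

Run:
```python
from h import *
rep((293,140,420,215),'t5')
```

```text
t 7.7167 tcp stop [ -26.10324934 -196.7380844 ] 0.028091520269544264 tube mm [-28.41769129 -78.46374557] dyaw 0.06598008979349176 size [109.46445627  49.93536359] F [ 0.50517145 -6.33038866] 5.275849151882386
```

View pics/t5.png

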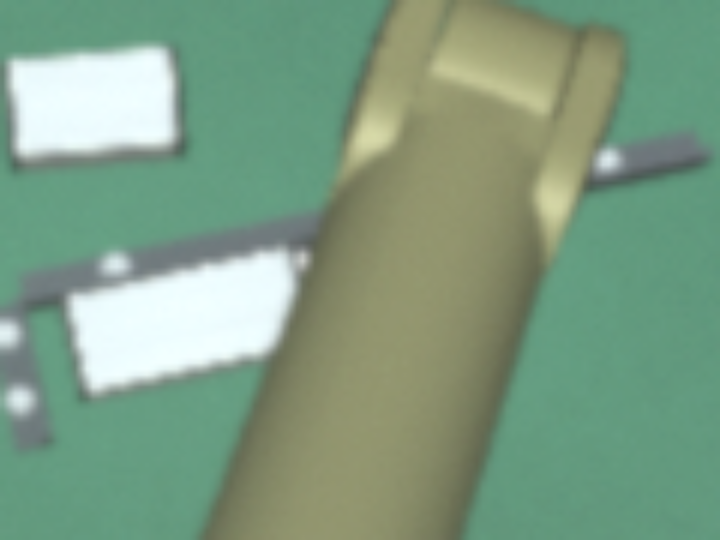

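About 20 mm remains to the end stop, with the front edge at crop x of about 75 against the face at about 35. I'll push on to gentle contact.

Emit:
arm_command --plan '[-0.13, 0.59, 0, 0, 0, 0, 0, -0.26, 1.17, 0, 0, 0, 0, 0, -0.33, 1.46, 0, 0, 0, 0, 0, -0.35, 1.56, 0, 0, 0, 0, 0, -0.35, 1.56, 0, 0, 0, 0, 0]'

```text
time_s: 8.18
tcp_pos: [0.6617, -0.1148, 0.0274]
eef_rot: [[-0.976, -0.218, 0.003], [-0.218, 0.976, -0.002], [-0.002, -0.003, -1.0]]
ft_force: [3.1, -5.4, 3.6]
opening: 0.0004
```

Emit:
arm_command --plan '[-0.03, 0.12, 0, 0, 0, 0, 0, -0.06, 0.24, 0, 0, 0, 0, 0, -0.06, 0.24, 0, 0, 0, 0, 0]'

```text
time_s: 8.43
tcp_pos: [0.6612, -0.1135, 0.0275]
eef_rot: [[-0.976, -0.218, 0.003], [-0.218, 0.976, -0.003], [-0.003, -0.004, -1.0]]
ft_force: [2.2, -6.3, 3.8]
opening: 0.0001
```

Emit:
arm_command --plan '[-0.04, 0.15, 0, 0, 0, 0, 0, -0.06, 0.25, 0, 0, 0, 0, 0, -0.06, 0.25, 0, 0, 0, 0, 0]'

```text
time_s: 8.68
tcp_pos: [0.6608, -0.1134, 0.0275]
eef_rot: [[-0.976, -0.216, 0.005], [-0.216, 0.976, -0.006], [-0.003, -0.007, -1.0]]
ft_force: [3.8, -10.4, 2.5]
opening: -0.0003
```

Emit:
arm_command --plan '[-0.04, 0.15, 0, 0, 0, 0, 0, -0.06, 0.25, 0, 0, 0, 0, 0, -0.06, 0.25, 0, 0, 0, 0, 0]'

```text
time_s: 8.93
tcp_pos: [0.66, -0.1135, 0.0276]
eef_rot: [[-0.977, -0.215, 0.005], [-0.215, 0.977, -0.009], [-0.003, -0.01, -1.0]]
ft_force: [3.4, -13.9, 2.5]
opening: 0.0001
```

The tube is in contact with the end stop: it stalled while the force rose to 14 N. I'll back off, lift clear, and look.

Emit:
arm_command --plan '[0.4, -2, 0, 0, 0, 0, 0, 0.9, -4, 0, 0, 0, 0, 0, 0.9, -4, 4, 0, 0, 0, 0, 0.9, -6, 8, 0, 0, 0, 0, -1, -10, 11, 0, 0, 0, 0, -4, -13, 11, 0, 0, 0, 0, -7, -15, 11, 0, 0, 0, 0, -8, -16, 11, 0, 0, 0, 0]'

```text
time_s: 9.6
tcp_pos: [0.5744, -0.2695, 0.1368]
eef_rot: [[-0.977, -0.214, -0.002], [-0.214, 0.977, -0.0], [0.002, 0.0, -1.0]]
ft_force: [-0.5, -1.5, 0.1]
opening: -0.0001
```

Run:
```python
from h import *
rep((296,140,420,215),'t6')
```

```text
t 9.6 tcp stop [-145.50848733 -312.37794007] 0.1368397475382702 tube mm [-29.9757391  -81.47677314] dyaw 0.0008275370050103148 size [150.7481995   50.20533575] F [-0.83195672 -1.35483906] 0.0674614490431007
```

View pics/t6.png

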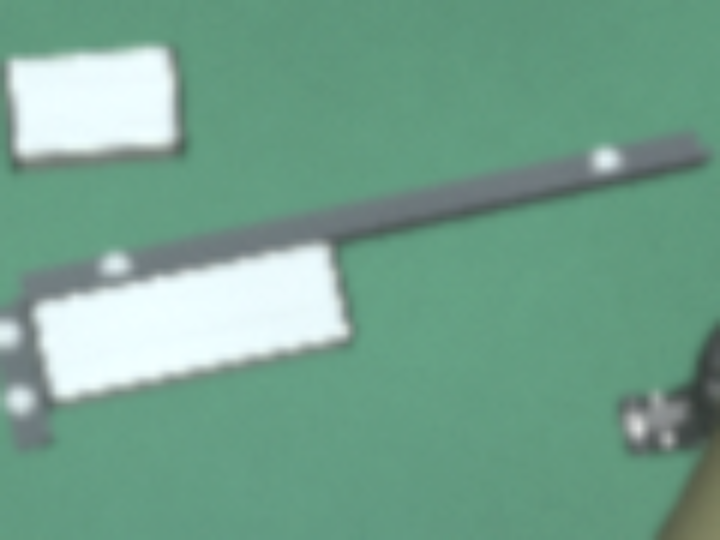

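The tube is square (0.001 rad) and at the end stop. Its x reads -30 against -26.7 when it last touched the fence, so it has drifted about 3 mm off. I'll re-press the side with the open fingers, keeping clear of the blue tube.

Emit:
arm_command --plan '[-0.1, 4, 0, 0, 0, 0, 1, -0.1, 8, 0, 0, 0, 0, 1, -0.1, 12, 0, 0, 0, 0, 1, -0.1, 16, 0, 0, 0, 0, 1, -0.1, 20, 0, 0, 0, 0, 1, -0.1, 23.5, 0, 0, 0, 0, 1, -0.1, 23.5, 0, 0, 0, 0, 1, -0.1, 23.5, 0, 0, 0, 0, 1]'

```text
time_s: 10.32
tcp_pos: [0.5773, -0.0255, 0.1354]
eef_rot: [[-0.974, -0.226, -0.002], [-0.226, 0.974, 0.002], [0.001, 0.003, -1.0]]
ft_force: [-0.0, -1.1, -0.2]
opening: 0.0857
```

Emit:
arm_command --plan '[-0.2, -0.8, 0, 0, 0, -0.005, 1, -0.2, -0.8, -4, 0, 0, -0.005, 1, -0.2, -0.8, -8, 0, 0, -0.005, 1, -0.2, -0.8, -10.5, 0, 0, -0.005, 1, -0.2, -0.8, -11.1, 0, 0, -0.005, 1, -0.2, -0.8, -11.1, 0, 0, -0.005, 1]'

```text
time_s: 10.82
tcp_pos: [0.5738, -0.0407, 0.0231]
eef_rot: [[-0.977, -0.211, -0.005], [-0.211, 0.977, -0.001], [0.005, 0.0, -1.0]]
ft_force: [-0.1, 0.1, 0.6]
opening: 0.0854
```

Emit:
arm_command --plan '[0.5, 0.6, 0, 0, 0, 0.01, 1, 1.0, 0.72, 0, 0, 0, 0.01, 1, 1.5, 0.83, 0, 0, 0, 0.01, 1, 2.0, 0.95, 0, 0, 0, 0.01, 1, 2.4, 1.04, 0, 0, 0, 0.01, 1, 2.7, 1.1, 0, 0, 0, 0.01, 1, 2.7, 1.1, 0, 0, 0, 0.01, 1]'

```text
time_s: 11.4
tcp_pos: [0.6025, -0.0277, 0.0252]
eef_rot: [[-0.975, -0.224, -0.002], [-0.224, 0.975, -0.0], [0.002, 0.0, -1.0]]
ft_force: [-2.7, -0.5, 1.5]
opening: 0.0856
```

Emit:
arm_command --plan '[0.15, 0.03, 0, 0, 0, 0, 1, 0.3, 0.07, 0, 0, 0, 0, 1, 0.4, 0.09, 0, 0, 0, 0, 1, 0.4, 0.09, 0, 0, 0, 0, 1]'

```text
time_s: 11.73
tcp_pos: [0.6038, -0.0275, 0.0248]
eef_rot: [[-0.975, -0.223, -0.007], [-0.223, 0.975, -0.0], [0.007, 0.001, -1.0]]
ft_force: [-10.1, -0.9, 7.5]
opening: 0.0857
```

Emit:
arm_command --plan '[0.15, 0.03, 0, 0, 0, 0, 1, 0.25, 0.06, 0, 0, 0, 0, 1, 0.25, 0.06, 0, 0, 0, 0, 1]'

```text
time_s: 11.98
tcp_pos: [0.6039, -0.0275, 0.0245]
eef_rot: [[-0.975, -0.222, -0.012], [-0.222, 0.975, -0.0], [0.012, 0.002, -1.0]]
ft_force: [-16.1, -1.5, 13.6]
opening: 0.0856
```

It stalled at stop x = -63.5 mm, the same as the first fence contact, at 16 N. I'll retract and check.

Emit:
arm_command --plan '[-1.5, -0.33, 0, 0, 0, 0, 1, -3.2, -0.7, 0, 0, 0, 0, 1, -3.2, -0.7, 4, 0, 0, 0, 1, -3.2, -0.7, 8, 0, 0, 0, 1, -3.2, -2, 11, 0, 0, 0, 0, -3.2, -6, 11, 0, 0, 0, 0, -3.2, -10, 11, 0, 0, 0, 0, -3.2, -14, 11, 0, 0, 0, 0]'

```text
time_s: 12.65
tcp_pos: [0.5786, -0.1667, 0.1365]
eef_rot: [[-0.974, -0.227, 0.004], [-0.227, 0.974, 0.0], [-0.004, -0.001, -1.0]]
ft_force: [1.1, -0.1, -0.7]
opening: 0.0388
```

Emit:
arm_command --plan '[0, -4, 0, 0, 0, 0, 0, 0, -8, 0, 0, 0, 0, 0, 0, -10, 0, 0, 0, 0, 0, 0, -10, 0, 0, 0, 0, 0]'

```text
time_s: 12.98
tcp_pos: [0.5757, -0.2738, 0.1356]
eef_rot: [[-0.977, -0.215, 0.001], [-0.215, 0.977, -0.005], [0.0, -0.005, -1.0]]
ft_force: [-1.8, -0.4, 0.3]
opening: 0.0002
```

Run:
```python
from h import *
rep((296,140,420,215),'t7')
im,_=read_camera('top');print('short',tube(im,(285,125,325,157))[0])
im,_=read_camera('scene');cv2.imwrite('pics/s7.png',cv2.resize(cv2.convertScaleAbs(im[200:290,270:400,::-1],alpha=1.5),None,fx=6,fy=6))
```

```text
t 12.9833 tcp stop [-145.15802198 -316.86335087] 0.13556675582398148 tube mm [-26.34036593 -81.13487179] dyaw -0.008247745354156955 size [149.72389849  52.12047406] F [-1.84376267  0.00729712] 0.303967410085774
short [0.74850478 0.03061256]
```

View pics/s7.png

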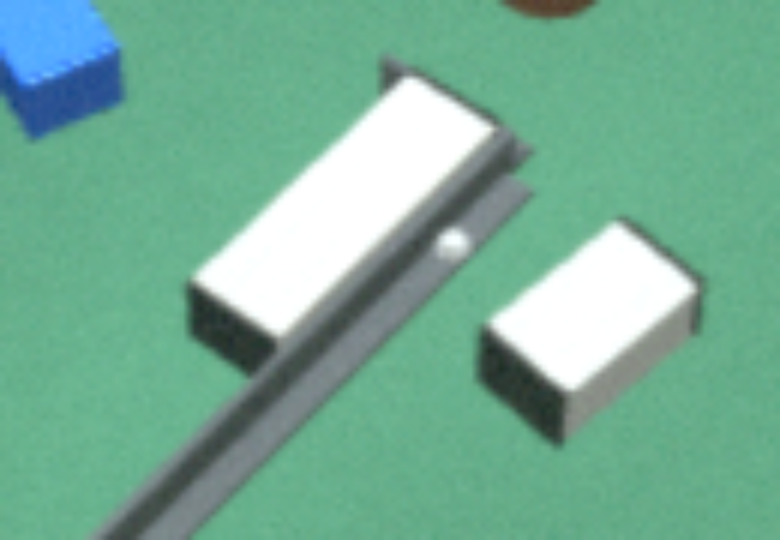

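The tube sits flush along the fence and butted on the end stop in both views. Measured at (-26.3, -81.1) mm and -0.008 rad, all within tolerance. Handing in.

```bash
python3 -c "
from workcell import *
print(hand_in())"
```

```text
the job is handed in; nothing more can be done
None
```

I pushed the long tube into the corner of the stop and handed the job in at about 13 s of the 64 s allowed; the hand-in gave no verdict. It took three pushes: the side to the fence with both fingertips, the tail to the end stop with the fingers shut, then the side again. The second side push was needed because the end push had drifted the tube about 3 mm off the fence.

**Seating:** The last top view put the tube at x -26.3 mm, y -81.1 mm and -0.008 rad in the stop frame. The targets are -25, -80 and 0, so all three are within tolerance. The 1 mm differences match what the camera read when the tube was stalled against the stop, so I take them as calibration bias.

**Contact:** The last side push stalled at the same place as the first, at 16 N. The end push stalled at 14 N. The final scene picture shows the tube flush with the fence and butted against the end stop.

**Bystanders:** The short tube measured within 0.4 mm of where it started. I did not re-measure the cans and pipe stub, but the arm stayed well clear of them while it was low.

**Two oddities:**
- **Bench contact:** upward forces of up to 14 N on the fingers suggest the tips may have brushed the bench during the pushes.
- **Angle reading:** the tube's outline in the last check read 2 mm too wide (52 instead of 50 mm), probably because a bolt head was included. That makes the angle less certain than the position.

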